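# Put the lids back on the washed bowls and mugs

### The arm

A 6-joint arm with a two-finger parallel gripper is mounted at the origin on a cart in front of the work surface, level with it; the furniture and walls round the work are solid. World frame = base frame: x ahead of the robot, y to its left, z up, the work surface at z = 0. Lengths are in m, angles in rad, forces in N, time in s.
With the tool pointing down it reaches from about 0.25 to 0.725 m from the base axis. Payload 4 kg.
Tool frame: the origin (TCP) lies midway between the tips of the shut fingers; the grasp point (between the pads) lies 19 mm behind it (bot.grip_point_offset is the distance from the TCP to the grasp point, in m); z points along the fingers, y is the line along which they close (so a half turn about z gives the same grasp; the last joint's range is limited). The gripper opens to 85 mm and grips with 20 to 120 N. Pads are 22 mm wide; open, the fingers measure 114 mm over their backs; the gripper's body (76 mm by 85 mm) begins 54 mm behind the grasp point. The pads swing forward as they close: fully open they stand 13 mm farther back than shut.
Start: joints at [1.12, 0.241, 0.005, 1.335, 0, 1.571], TCP at [0.218, 0.45, 0.231] pointing down, gripper open.
Joint ranges: [-2.72, 2.72], [-1.05, 1.87], [-1.09, 1.28], [-1.99, 2.15], [-1.42, 1.44], [-3.14, 3.14]. Speed limits (rad/s): [2.79, 2.79, 3.14, 3.14, 3.14, 3.14].

### API

Orientations are given as a unit quaternion [x, y, z, w].
In Python, from workcell import bot gives the robot as it stands.
- The arm moves only by the tool step_arm, never from a script. Its argument "targets" is text: rows parted by semicolons, each of 7 numbers parted by spaces: the opening, from -1 (shut) to 1 (fully open), so that 0 is half open, then the shift along the world's x, y, z normalised to -1 to 1, where 1 is 0.5 m, then the turn, a rotation vector about the world's x, y, z normalised to -1 to 1, where 1 is pi/4 rad. In form: gripper x y z wx wy wz; .... A call has 1 to 10 rows; each row is the pose to reach, as a shift and turn from the pose commanded when the call began; what a row does not reach only later rows make up. A row lasts 1/12 s, in which the tool goes at most 41.7 mm and 7.16 degrees, less where a joint would pass 70% of its speed; a pose out of reach is approached as far as the arm can. A call with a number of a shift or a turn outside -1 to 1 is refused whole. A call with a gripper value outside its range is refused whole. The fingers move at their own pace and stop on an object; the grip force is fixed at half the most. Time passes only in rows, so rows that repeat a pose let the fingers close. It gives the time, the measured TCP pose, the force, the opening and the grip force at its end, in the units of the state.
- bot.get_obs(): the state, without advancing time (a new reading comes with each control period).
- bot.camera(name): name is "scene" or "top" or "wrist"; returns the picture (480x640x3 uint8, red, green, blue); there is no depth.
- bot.camera_info(name): a dict with "vertical_fov" (degrees; the focal length in pixels is half the picture's height over the tangent of half this angle, whatever the lens; pixels are square), "cx", "cy" (the principal point, pixels), "pose" (4x4, takes a point from camera to world coordinates). Camera axes: x right, y up, looking along -z (the intrinsics and any distortion apply to the point x, -y, -z); pixel columns grow to the right and rows downward; lengths in m; the calibration is good to about 2 mm. A picture is of the moment at which its call begins: read the wrist's pose just before it. camera_info takes no time and is no camera call; for the wrist camera it gives the pose at the moment of the call.
- bot.job_done(): hands the job in; it is judged then, once.
The state is a dict: "clock": time; "joint_pos": joint angles; "joint_vel": joint speeds; "tau": joint torques, N m; "eef_pos": TCP position; "tool_rot": TCP orientation; "ft_force": force on the tool from outside, world axes, zero at the start; "ft_torque": the same for the moment, N m; "grip_width": finger opening in m; "grasp_force": force on a finger pad.
Only numpy, scipy, OpenCV 4.12 (cv2) and the standard library are available. Lean on these libraries where they do the work, as an engineer would, in place of code of your own. Each camera call takes 0.05 s, during which the arm holds its last target. There are 200 camera calls.

### The job

The lidded bowls and mugs have been washed and are to go back into the cupboard closed. Put each of the four lids on the bowl or mug that it belongs to, by colour and size, so that it sits fully home and level, setting it down rather than dropping it. Leave the bowls and mugs standing where they are, and do not disturb the timer and the tin.

Things in the scene. Friction and masses are not known exactly. Their poses are not given: they have to be found in the camera images.
- big_cream_lid: Large cream-white stoneware lid of the cream bowl: disc 159 mm across, lying level, loose, 220 g. Origin: centre of its underside; z up. Below, a round plug tapers from 121 mm across under the flange, 12 mm up, to 109 mm at the foot; it guides the lid into the mouth with some play, the flange rests on the rim. On the axis a round wooden knob, 25 mm thick (29 at foot and head), from 21 (disc's top) to 52 mm above the origin.
- big_pink_lid: Large dusty-pink stoneware lid of the pink bowl: disc 159 mm across, lying level, loose, 220 g. Origin: centre of its underside; z up. Below, a round plug tapers from 121 mm across under the flange, 12 mm up, to 109 mm at the foot; it guides the lid into the mouth with some play, the flange rests on the rim. On the axis a round wooden knob, 25 mm thick (29 at foot and head), from 21 (disc's top) to 52 mm above the origin.
- small_cream_lid: Small cream-white stoneware lid of the cream mug: disc 92 mm across, lying level, loose, 100 g. Origin: centre of its underside; z up. Below, a round plug tapers from 66 mm across under the flange, 12 mm up, to 54 mm at the foot; it guides the lid into the mouth with some play, the flange rests on the rim. On the axis a round wooden knob, 25 mm thick (29 at foot and head), from 21 (disc's top) to 52 mm above the origin.
- small_pink_lid: Small dusty-pink stoneware lid of the pink mug: disc 92 mm across, lying level, loose, 100 g. Origin: centre of its underside; z up. Below, a round plug tapers from 66 mm across under the flange, 12 mm up, to 54 mm at the foot; it guides the lid into the mouth with some play, the flange rests on the rim. On the axis a round wooden knob, 25 mm thick (29 at foot and head), from 21 (disc's top) to 52 mm above the origin.
- cream_bowl: Cream-white ribbed stoneware bowl, 150 mm across, 56 mm high to the rim, its mouth 136 mm across inside; loose, upright, empty, 500 g. Origin: centre of its underside; z up. With its lid home, the lid's origin lies 44 mm above the bowl's origin.
- pink_bowl: Dusty-pink ribbed stoneware bowl, 150 mm across, 50 mm high to the rim, its mouth 136 mm across inside; loose, upright, empty, 500 g. Origin: centre of its underside; z up. With its lid home, the lid's origin lies 38 mm above the bowl's origin.
- cream_mug: Cream-white ribbed stoneware mug with a whitish handle, round body 86 mm across, 60 mm high to the rim, mouth 76 mm across inside; loose, upright, empty, 350 g. Origin: on the underside, z up; the body's axis (mouth's centre) lies 11 mm from it along the mug's +y; the handle points along -y and ends 54 mm from it. With its lid home, the lid's origin lies on that axis, 48 mm above the underside.
- pink_mug: Dusty-pink ribbed stoneware mug with a whitish handle, round body 86 mm across, 60 mm high to the rim, mouth 76 mm across inside; loose, upright, empty, 350 g. Origin: on the underside, z up; the body's axis (mouth's centre) lies 11 mm from it along the mug's +y; the handle points along -y and ends 54 mm from it. With its lid home, the lid's origin lies on that axis, 48 mm above the underside.
- timer: Red and white kitchen timer, 65 mm across, 55 mm high, loose, to the left of the work: leave it alone. Origin: centre of its underside.
- tin: Low food tin, bare metal lid, green and white label round its side, 86 mm across, 40 mm high, loose, to the left of the work behind the timer: leave it alone. Origin: centre of its underside.
Things that resemble listed ones, but are neither listed nor needed, are in the scene too. What is shaped like the small_cream_lid but purple is not meant.

How it is judged:
At the end, for the whole second after the job is handed in: Each lid sits on its own bowl or mug: within 10 mm (bowl) or 8 mm (mug) of the mouth's centre along each of the vessel's axes, within 4 mm of its seated height, level within 0.06 rad, released, at rest. Bowls and mugs are upright within 50 mm of where they stood, timer and tin within 30 mm (x of big_cream_lid in the frame of cream_bowl between -0.01 and 0.01 m and y of big_cream_lid in the frame of cream_bowl between -0.01 and 0.01 m and z of big_cream_lid in the frame of cream_bowl between 0.04 and 0.048 m and angle between each of big_cream_lid, cream_bowl, big_pink_lid, pink_bowl, small_cream_lid, cream_mug, small_pink_lid, pink_mug's own z axis and vertical below 0.06 rad and linear speed of each of big_cream_lid, cream_bowl, big_pink_lid, pink_bowl, small_cream_lid, cream_mug, small_pink_lid, pink_mug below 0.02 m/s and distance of each of cream_bowl, pink_bowl, cream_mug, pink_mug from where it was at the start of the episode below 0.05 m and x of big_pink_lid in the frame of pink_bowl between -0.01 and 0.01 m and y of big_pink_lid in the frame of pink_bowl between -0.01 and 0.01 m and z of big_pink_lid in the frame of pink_bowl between 0.034 and 0.042 m and x of small_cream_lid in the frame of cream_mug between -0.008 and 0.008 m and y of small_cream_lid in the frame of cream_mug between 0.003 and 0.019 m and z of small_cream_lid in the frame of cream_mug between 0.0445 and 0.0525 m and x of small_pink_lid in the frame of pink_mug between -0.008 and 0.008 m and y of small_pink_lid in the frame of pink_mug between 0.003 and 0.019 m and z of small_pink_lid in the frame of pink_mug between 0.0445 and 0.0525 m and distance of each of timer, tin from where it was at the start of the episode below 0.03 m); the robot touches nothing.
It fails at once if a lid is dropped: let go and falling faster than 0.7 m/s (a fall of about 25 mm) ((linear speed of big_cream_lid above 0.7 m/s and contact force between the fingers and big_cream_lid below 0.05 N) or (linear speed of big_pink_lid above 0.7 m/s and contact force between the fingers and big_pink_lid below 0.05 N) or (linear speed of small_cream_lid above 0.7 m/s and contact force between the fingers and small_cream_lid below 0.05 N) or (linear speed of small_pink_lid above 0.7 m/s and contact force between the fingers and small_pink_lid below 0.05 N)).
It fails at once if a bowl or mug is shoved more than 50 mm from where it stood, or tipped ((distance of cream_bowl from where it was at the start of the episode above 0.05 m or angle between cream_bowl's own z axis and vertical above 0.35 rad) or (distance of pink_bowl from where it was at the start of the episode above 0.05 m or angle between pink_bowl's own z axis and vertical above 0.35 rad) or (distance of cream_mug from where it was at the start of the episode above 0.05 m or angle between cream_mug's own z axis and vertical above 0.35 rad) or (distance of pink_mug from where it was at the start of the episode above 0.05 m or angle between pink_mug's own z axis and vertical above 0.35 rad)).
It fails at once if the timer or the tin is moved more than 30 mm (distance of any of timer, tin from where it was at the start of the episode above 0.03 m).
It also fails if it takes over 112 s, if anything falls off the work surface, if the arm or the gripper's body presses on something with over 40 N, if the wrist force passes 120 N, or if a joint passes its speed limit or range.

## Working session

There is one attempt and no reset: what is moved stays moved. The work goes in short steps, Python scripts to look and compute and a tool call to move; the robot and the scene stay as the last step left them, time stands still between calls to the robot, and variables do not carry over. Pictures are saved under pics/ and viewed, at most 14 in all, crops included, and the job is handed in when it is done.

Besides the shell and the picture viewer there is one more tool, called after ">>>" by a JSON object that holds its "op" and its "data", one argument or row to a line. step_arm: Moves the arm, as the interface text tells. Scaled input: -1 to 1 covers 0.5 m each way for a shift and pi/4 rad each way for a turn. Its arguments: {"type":"object","properties":{"targets":{"type":"string"}},"required":["targets"]}

```bash
ls; mkdir -p pics; python3 - <<'E'
from workcell import bot
import cv2,numpy as np
for n in ["scene","top"]:
    i=bot.camera_info(n);print(n,{k:(np.round(v,4).tolist() if k=="pose" else v) for k,v in i.items()})
    cv2.imwrite(f"pics/{n}0.png",bot.camera(n)[...,::-1])
i=bot.camera_info("wrist");print({k:(np.round(v,4).tolist() if k=="pose" else v) for k,v in i.items()})
print(bot.get_obs())
E
```

```text
pics
scene {'vertical_fov': 46.44799601611911, 'cx': 319.106886241224, 'cy': 237.16583012737362, 'pose': [[0.6323, 0.4303, -0.6442, -0.5077], [-0.7746, 0.3669, -0.5152, -0.5611], [0.0146, 0.8247, 0.5653, 0.9371], [0.0, 0.0, 0.0, 1.0]]}
top {'vertical_fov': 54.102977447333714, 'cx': 322.90266987887725, 'cy': 235.56662390203812, 'pose': [[-0.0042, 0.9965, -0.0833, 0.432], [-1.0, -0.0043, -0.0009, 0.2378], [-0.0013, 0.0833, 0.9965, 1.214], [0.0, 0.0, 0.0, 1.0]]}
{'vertical_fov': 63.0028265038139, 'cx': 319.32295552487636, 'cy': 241.80269477938484, 'pose': [[0.4342, -0.8697, -0.2346, 0.159], [0.9008, 0.4187, 0.115, 0.4785], [-0.0018, -0.2612, 0.9653, 0.373], [0.0, 0.0, 0.0, 1.0]]}
{'clock': 0.1, 'joint_pos': array([ 1.12000280e+00,  2.41329765e-01,  3.84763330e-03,  1.33519766e+00,
       -7.40440949e-06,  1.57079252e+00]), 'joint_vel': array([ 2.34033956e-03, -1.55866783e-03,  3.33861082e-03, -9.84553436e-04,
       -2.20210628e-05,  6.89293892e-04]), 'tau': array([-5.04757500e-04, -3.73138154e+01,  2.53010058e+01,  1.08909019e-02,
       -9.25283189e-06, -1.58301415e-06]), 'eef_pos': array([0.21759354, 0.44953657, 0.23050159]), 'tool_rot': array([ 2.23491148e-01,  9.74705504e-01, -9.18737375e-04, -2.06863567e-04]), 'ft_force': array([ 0.43485972, -0.26083117, -0.5224877 ]), 'ft_torque': array([ 0.03029678, -0.01580802,  0.01649128]), 'grasp_force': 0.0, 'grip_width': 0.08535989780582652}
```

View pics/scene0.png

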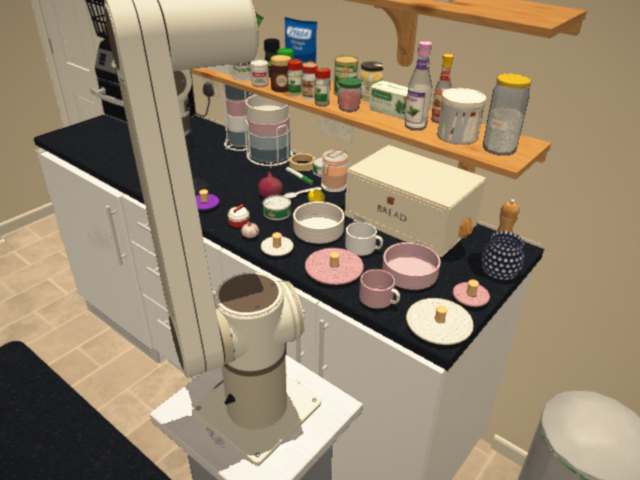

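View pics/top0.png

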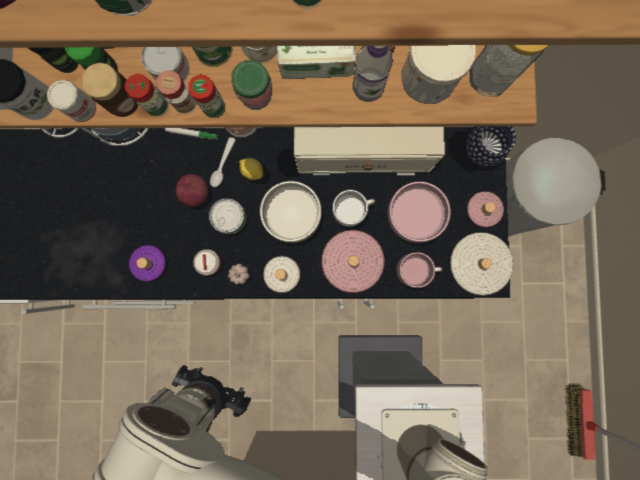

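The top view shows cream bowl (291,212), cream mug (349,209), pink bowl (419,212), pink mug (417,270), and the lids: big pink (353,261), big cream (482,264), small cream (281,275), small pink (486,209). The purple decoy is at (147,264). The bread box front and the shelf lie behind. Next I measure.

```bash
cat > h.py <<'E'
import numpy as np,cv2
from workcell import bot
def ray(n,u,v,info=None):
    i=info or bot.camera_info(n); f=240/np.tan(np.radians(i["vertical_fov"])/2)
    P=np.array(i["pose"]); d=P[:3,:3]@np.array([(u-i["cx"])/f,-(v-i["cy"])/f,-1]); return P[:3,3],d
def onz(n,u,v,z,info=None):
    o,d=ray(n,u,v,info); return o+d*(z-o[2])/d[2]
def cross(r1,r2):
    (a,d),(b,e)=r1,r2; s=np.linalg.lstsq(np.c_[d,-e],b-a,rcond=None)[0]; p,q=a+d*s[0],b+e*s[1]
    return (p+q)/2,np.linalg.norm(p-q)
E
python3 - <<'E'
from h import *
im=cv2.imread("pics/top0.png"); hsv=cv2.cvtColor(im,cv2.COLOR_BGR2HSV)
fg=(hsv[...,2]>85).astype(np.uint8); fg[:176]=0; fg[297:]=0; fg[:,512:]=0
n,L,S,C=cv2.connectedComponentsWithStats(fg)
H={"cream_bowl":(291,212,.056,0),"cream_mug":(349,209,.06,0),"pink_bowl":(419,212,.05,0),"pink_mug":(417,270,.06,0),"bpl":(353,261,.018,1),"bcl":(482,264,.018,1),"scl":(281,275,.018,1),"spl":(486,209,.018,1),"tin":(227,216,.04,0),"timer":(206,263,.05,0)}
for k,(u,v,z,lid) in H.items():
    l=np.bincount(L[v-6:v+7,u-6:u+7].ravel(),minlength=n); l[0]=0; m=(L==l.argmax()).astype(np.uint8)
    m0=cv2.morphologyEx(m,cv2.MORPH_OPEN,cv2.getStructuringElement(cv2.MORPH_ELLIPSE,(13,13)))
    c=max(cv2.findContours(m0,0,2)[0],key=cv2.contourArea); e=cv2.fitEllipse(c)
    p=onz("top",*e[0],z); r=np.linalg.norm(onz("top",e[0][0]+np.mean(e[1])/2,e[0][1],z)-p)
    s=f"{k} px {np.round(e[0],1)} ax {np.round(e[1],1)} p {np.round(p[:2],4)} r {r:.4f}"
    if lid:
        w=(cv2.inRange(hsv,(8,90,90),(25,255,255))>0); w[:v-15]=0;w[v+16:]=0;w[:,:u-15]=0;w[:,u+16:]=0
        y,x=np.nonzero(w); s+=f" knob {x.mean():.1f},{y.mean():.1f} {np.round(onz('top',x.mean(),y.mean(),.045)[:2],4)}"
    else:
        y,x=np.nonzero(m); s+=f" bbox x {x.min()}-{x.max()} y {y.min()}-{y.max()}"
    print(s)
print("shelf corner",cross(ray("top",536,125),ray("scene",545,150)))
print("box front top corners",cross(ray("top",443,158),ray("scene",451,213)),cross(ray("top",294,158),ray("scene",347,183)))
E
```

```text
cream_bowl px [291.  212.2] ax [57.8 60.5] p [0.5875 0.3178] r 0.0734 bbox x 260-320 y 181-241
cream_mug px [349.2 207.5] ax [33.5 35.6] p [0.598  0.1736] r 0.0428 bbox x 332-374 y 189-225
pink_bowl px [417.8 213.8] ax [53.7 60.8] p [0.5828 0.0018] r 0.0714 bbox x 389-450 y 181-241
pink_mug px [414.1 270.2] ax [30.4 34.7] p [0.4424 0.016 ] r 0.0398 bbox x 398-441 y 252-287
bpl px [352.5 260.8] ax [61.4 62. ] p [0.4673 0.164 ] r 0.0784 knob 353.1,260.6 [0.4671 0.1641]
bcl px [481.8 263.3] ax [61.3 63.5] p [ 0.4595 -0.1643] r 0.0792 knob 484.6,262.9 [ 0.4599 -0.1624]
scl px [281.2 273.9] ax [35.5 36.1] p [0.4349 0.3451] r 0.0454 knob 280.3,273.9 [0.4348 0.345 ]
spl px [485.1 208.6] ax [34.5 35.9] p [ 0.5995 -0.1773] r 0.0451 knob 488.5,207.4 [ 0.5989 -0.1766]
tin px [226.1 215.2] ax [33.6 34.5] p [0.5827 0.4822] r 0.0428 bbox x 209-243 y 199-232
timer px [206.  261.9] ax [24.6 26.1] p [0.4652 0.5285] r 0.0314 bbox x 193-219 y 249-274
shelf corner (array([ 0.72992164, -0.19575728,  0.35980869]), np.float64(0.07536828649396507))
box front top corners (array([ 0.70006367, -0.04013738,  0.15241158]), np.float64(0.0052895364362250995)) (array([0.70912396, 0.30711871, 0.11508897]), np.float64(0.0007131007530887989))
```

>>> {"op": "step_arm", "data": {
  "targets": "0.3 0.434 -0.21 -0.04 0 0 0.5735;0.3 0.434 -0.21 -0.04 0 0 0.5735;0.3 0.434 -0.21 -0.04 0 0 0.5735;0.3 0.434 -0.21 -0.04 0 0 0.5735;0.3 0.434 -0.21 -0.04 0 0 0.5735;0.3 0.434 -0.21 -0.04 0 0 0.5735;0.3 0.434 -0.21 -0.04 0 0 0.5735;0.3 0.434 -0.21 -0.04 0 0 0.5735;0.3 0.434 -0.21 -0.04 0 0 0.5735;0.3 0.434 -0.21 -0.04 0 0 0.5735"
}}

```text
clock: 0.93
eef_pos: [0.4336, 0.3455, 0.2111]
tool_rot: [-0.0, 1.0, -0.0, -0.001]
ft_force: [-0.1, 0.3, -0.5]
grip_width: 0.0555
grasp_force: 0.0
```

```bash
cat >> h.py <<'E'
def knob(name):
    info=bot.camera_info("wrist"); im=bot.camera("wrist")[...,::-1]; cv2.imwrite(f"pics/{name}.png",im)
    hsv=cv2.cvtColor(im,cv2.COLOR_BGR2HSV); m=cv2.inRange(hsv,(8,90,90),(25,255,255))
    n,L,S,C=cv2.connectedComponentsWithStats(m)
    for j in range(1,n):
        if S[j,4]>150:
            print("knob",S[j].tolist(),np.round(onz("wrist",*C[j],.045,info),4))
    o=bot.get_obs(); print(o["clock"],o["eef_pos"],o["tool_rot"],o["joint_pos"].round(3))
    return im,info
E
python3 -c "
from h import *
knob('w1')"
```

```text
knob [305, 201, 32, 38, 978] [0.4333 0.3464 0.045 ]
knob [82, 237, 50, 41, 1386] [0.465  0.1699 0.045 ]
0.9833 [0.43342118 0.34581633 0.21135102] [-8.00236756e-04  9.99999616e-01 -1.06438127e-05 -3.58307932e-04] [0.673 0.358 0.115 1.328 0.    0.672]
```

View pics/w1.png

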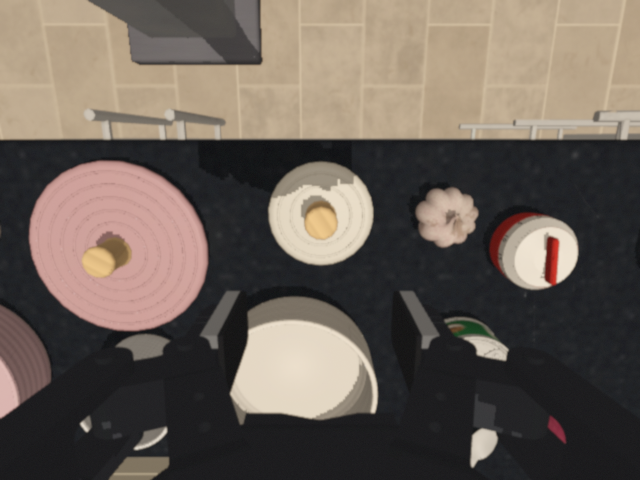

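The wrist view shows the small cream lid at (321,214) with its knob at (320,220), right under the gripper. Garlic at (446,215) is clear of the fingers, so I descend and grip.

>>> {"op": "step_arm", "data": {
  "targets": "0.3 0 0.001 -0.08 0 0 0;0.3 0 0.001 -0.16 0 0 0;0.3 0 0.001 -0.24 0 0 0;0.3 0 0.001 -0.32 0 0 0;0.3 0 0.001 -0.37 0 0 0;0.3 0 0.001 -0.37 0 0 0;-1 0 0.001 -0.37 0 0 0;-1 0 0.001 -0.37 0 0 0;-1 0 0.001 -0.37 0 0 0;-1 0 0.001 -0.37 0 0 0"
}}

```text
clock: 1.82
eef_pos: [0.4363, 0.3472, 0.029]
tool_rot: [-0.0, 1.0, 0.002, 0.002]
ft_force: [-0.7, -0.4, 3.0]
grip_width: 0.0237
grasp_force: 58.8
```

>>> {"op": "step_arm", "data": {
  "targets": "-1 0 0 0 0 0 0;-1 0 0 0.04 0 0 0;-1 0 0 0.1 0 0 0;-1 0 0 0.18 0 0 0;-1 0 0 0.26 0 0 0;-1 0 0 0.3 0 0 0;-1 0 0 0.3 0 0 0"
}}

```text
clock: 2.4
eef_pos: [0.438, 0.3479, 0.1835]
tool_rot: [0.0, 1.0, 0.004, 0.005]
ft_force: [0.7, 0.3, -1.2]
grip_width: 0.0238
grasp_force: 59.6
```

>>> {"op": "step_arm", "data": {
  "targets": "-1 0.08 -0.04 0 0 0 0;-1 0.14 -0.08 0 0 0 0;-1 0.2 -0.12 0 0 0 0;-1 0.26 -0.15 0 0 0 0;-1 0.31 -0.16 0 0 0 0;-1 0.32 -0.16 0 0 0 0;-1 0.32 -0.16 0 0 0 0;-1 0.32 -0.16 0 0 0 0"
}}

```text
clock: 3.07
eef_pos: [0.594, 0.2653, 0.1751]
tool_rot: [0.0, 1.0, -0.0, -0.001]
ft_force: [0.7, 0.5, -0.8]
grip_width: 0.0238
grasp_force: 59.5
```

```bash
python3 -c "
from h import *
knob('w2')"
```

```text
knob [136, 10, 59, 57, 2333] [0.4689 0.1673 0.045 ]
knob [284, 265, 72, 100, 5847] [0.6607 0.2653 0.045 ]
knob [475, 321, 74, 59, 2297] [0.6853 0.4168 0.045 ]
3.1167 [0.59349204 0.26575616 0.17549681] [-1.58839151e-04  9.99999351e-01 -2.91350061e-04 -1.09023929e-03] [0.421 0.572 0.358 1.36  0.    0.421]
```

View pics/w2.png

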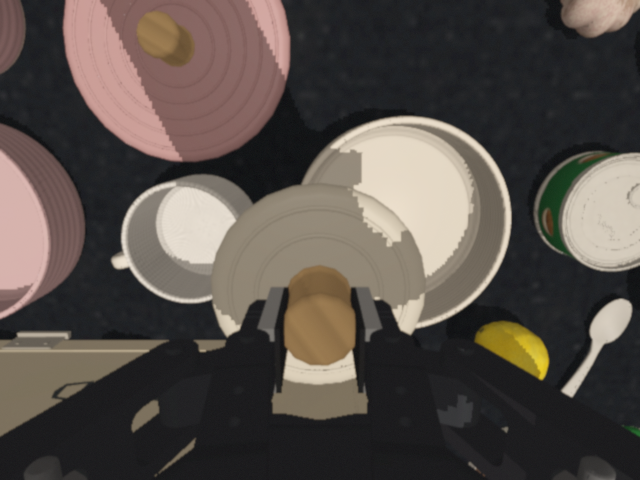

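The wrist view shows the mug rim spanning columns 121 to ~253 with its bottom edge at row 302, the lid gripped level, and the bowl rim's right edge at 511.

```bash
python3 -c "
from h import *
print(onz('wrist',186,238,.06),onz('wrist',121,240,.06),onz('wrist',188,302,.06));print(onz('wrist',400,225,.056),onz('wrist',511,222,.056),onz('wrist',405,117,.056),onz('wrist',415,327,.056))"
```

```text
[0.59527564 0.17504445 0.06      ] [0.596774   0.13060076 0.06      ] [0.64233735 0.17240745 0.06      ]
[0.58681289 0.32107472 0.056     ] [0.58456048 0.39684521 0.056     ] [0.51623403 0.32036113 0.056     ] [0.66362697 0.33636641 0.056     ]
```

>>> {"op": "step_arm", "data": {
  "targets": "-1 0.01 -0.08 0 0 0 0;-1 0.01 -0.15 0 0 0 0;-1 0.01 -0.183 0 0 0 0;-1 0.01 -0.183 0 0 0 0;-1 0.01 -0.183 0 0 0 0;-1 0.01 -0.183 -0.06 0 0 0;-1 0.01 -0.183 -0.11 0 0 0;-1 0.01 -0.183 -0.14 0 0 0;-1 0.01 -0.183 -0.16 0 0 0;-1 0.01 -0.183 -0.16 0 0 0"
}}

```text
clock: 3.95
eef_pos: [0.5975, 0.1752, 0.0937]
tool_rot: [-0.001, 1.0, -0.001, -0.002]
ft_force: [0.1, -0.3, -1.5]
grip_width: 0.0242
grasp_force: 59.6
```

>>> {"op": "step_arm", "data": {
  "targets": "-1 0 0 -0.008 0 0 0;-1 0 0 -0.016 0 0 0;-1 0 0 -0.024 0 0 0;-1 0 0 -0.03 0 0 0;-1 0 0 -0.034 0 0 0;-1 0 0 -0.034 0 0 0;-1 0 0 -0.034 0 0 0"
}}

```text
clock: 4.53
eef_pos: [0.5999, 0.1739, 0.0794]
tool_rot: [0.0, 1.0, 0.0, 0.0]
ft_force: [0.7, 0.2, -1.8]
grip_width: 0.0241
grasp_force: 59.6
```

>>> {"op": "step_arm", "data": {
  "targets": "-1 0 0 -0.004 0 0 0;-1 0 0 -0.006 0 0 0;-1 0 0 -0.006 0 0 0;-1 0 0 -0.006 0 0 0"
}}

```text
clock: 4.87
eef_pos: [0.6004, 0.1741, 0.0774]
tool_rot: [0.0, 1.0, 0.0, 0.001]
ft_force: [-2.0, -1.4, 4.3]
grip_width: 0.0238
grasp_force: 59.7
```

>>> {"op": "step_arm", "data": {
  "targets": "0.1 0 0 0 0 0 0;0.3 0 0 0 0 0 0;0.3 0 0 0 0 0 0;0.3 0 0 0 0 0 0;0.3 0 0 0.06 0 0 0;0.3 0 0 0.13 0 0 0;0.3 0 0 0.2 0 0 0;0.3 0 0 0.24 0 0 0;0.3 0 0 0.24 0 0 0"
}}

```text
clock: 5.62
eef_pos: [0.6029, 0.175, 0.2026]
tool_rot: [0.0, 1.0, 0.002, 0.005]
ft_force: [0.6, 0.2, 1.0]
grip_width: 0.0555
grasp_force: 0.0
```

>>> {"op": "step_arm", "data": {
  "targets": "0.3 -0.08 -0.01 0 0 0 0;0.3 -0.16 -0.016 0 0 0 0;0.3 -0.24 -0.016 0 0 0 0;0.3 -0.264 -0.016 0 0 0 0;0.3 -0.264 -0.016 0 0 0 0;0.3 -0.264 -0.016 0 0 0 0;0.3 -0.264 -0.016 0 0 0 0"
}}

```text
clock: 6.2
eef_pos: [0.4689, 0.1663, 0.1963]
tool_rot: [0.0, 1.0, 0.0, 0.001]
ft_force: [-0.1, -0.3, 0.5]
grip_width: 0.0555
grasp_force: 0.0
```

```bash
python3 -c "
from h import *
knob('w3'); cv2.imwrite('pics/t3.png',cv2.resize(bot.camera('top')[170:300,180:520,::-1],None,fx=2.3,fy=2.3))"
```

```text
knob [301, 199, 35, 41, 1124] [0.4658 0.1651 0.045 ]
knob [312, 376, 36, 45, 1286] [0.6253 0.1749 0.045 ]
6.25 [0.46920166 0.16627345 0.19618614] [3.45593282e-04 9.99999801e-01 1.24750087e-04 5.12344798e-04] [ 0.341  0.254 -0.071  1.245 -0.     0.341]
```

View pics/w3.png

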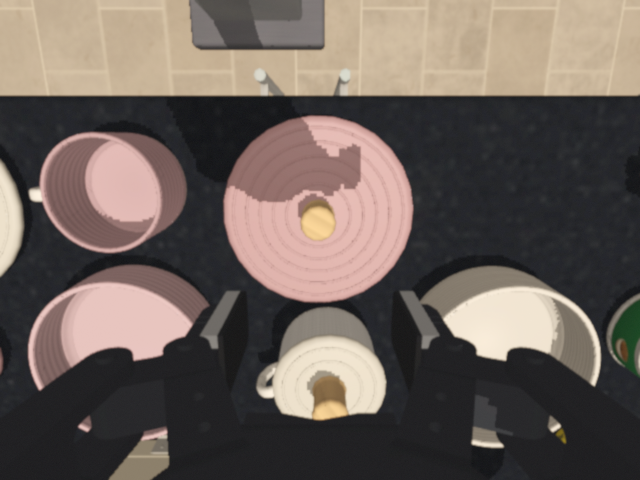

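The cream mug is closed, with its lid level at (328,385). The big pink lid's knob is at (318,222), under the gripper.

>>> {"op": "step_arm", "data": {
  "targets": "0.3 -0.005 -0.002 -0.08 0 0 0;0.3 -0.005 -0.002 -0.16 0 0 0;0.3 -0.005 -0.002 -0.24 0 0 0;0.3 -0.005 -0.002 -0.31 0 0 0;0.3 -0.005 -0.002 -0.338 0 0 0;0.3 -0.005 -0.002 -0.338 0 0 0;-1 -0.005 -0.002 -0.338 0 0 0;-1 -0.005 -0.002 -0.338 0 0 0;-1 -0.005 -0.002 -0.338 0 0 0;-1 -0.005 -0.002 -0.338 0 0 0"
}}

```text
clock: 7.13
eef_pos: [0.4672, 0.1656, 0.029]
tool_rot: [0.0, 1.0, 0.001, 0.002]
ft_force: [0.3, 0.1, 0.8]
grip_width: 0.024
grasp_force: 58.9
```

>>> {"op": "step_arm", "data": {
  "targets": "-1 0 0 0 0 0 0;-1 0 0 0.04 0 0 0;-1 0 0 0.1 0 0 0;-1 0 0 0.18 0 0 0;-1 0 0 0.26 0 0 0;-1 0 0 0.32 0 0 0;-1 0 0 0.32 0 0 0;-1 0 0 0.32 0 0 0;-1 0 0 0.32 0 0 0"
}}

```text
clock: 7.88
eef_pos: [0.4645, 0.1648, 0.1867]
tool_rot: [0.0, 1.0, -0.0, -0.001]
ft_force: [-0.6, -0.0, -2.8]
grip_width: 0.0243
grasp_force: 59.3
```

```bash
python3 -c "
from h import *
knob('w4')"
```

```text
knob [284, 268, 72, 100, 5916] [0.5393 0.1649 0.045 ]
7.9333 [0.46401563 0.1646095  0.18582636] [ 1.85591771e-04  9.99998774e-01 -4.98009900e-04 -1.47325959e-03] [ 0.341  0.253 -0.099  1.222  0.     0.341]
```

View pics/w4.png

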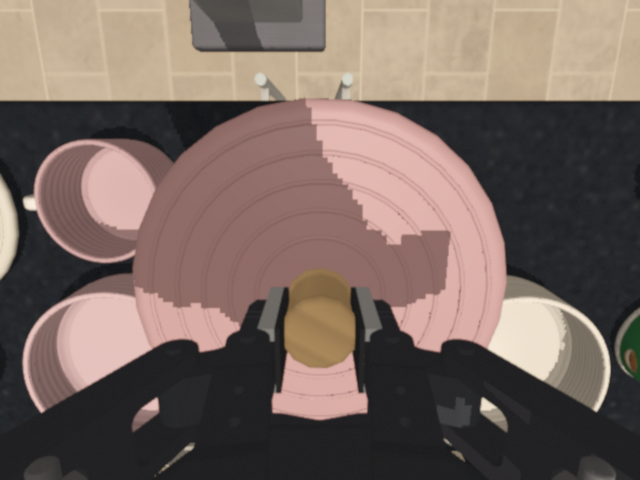

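The pink lid is held level. The pink bowl's left rim edge is at (23,360), and the pink mug rim runs from left (35,195) to top (105,140) and bottom (108,261).

```bash
python3 -c "
from h import *
print(onz('wrist',23,360,.05),onz('top',419.5,211,.05),onz('top',389,211,.05),onz('top',450,211,.05),onz('top',419,181,.05),onz('top',419,242,.05))
print('mug',onz('wrist',35,195,.06),onz('wrist',105,140,.06),onz('wrist',108,261,.06),onz('top',398,270,.06),onz('top',416,252,.06),onz('top',416,287,.06))
i=bot.camera_info('wrist')"
```

```text
[ 0.57200583 -0.0727337   0.05      ] [ 0.58977959 -0.00242142  0.05      ] [0.59011176 0.07368231 0.05      ] [ 0.58944748 -0.07851252  0.05      ] [ 0.66564572 -0.0027831   0.05      ] [5.12244503e-01 4.70902624e-04 5.00000000e-02]
mug [ 0.43787216 -0.0310956   0.06      ] [0.40116782 0.02223237 0.06      ] [0.48544492 0.01258205 0.06      ] [0.44306027 0.05537431 0.06      ] [0.48696875 0.01039916 0.06      ] [0.4014876  0.01216701 0.06      ]
```

>>> {"op": "step_arm", "data": {
  "targets": "-1 0.04 -0.05 0 0 0 0;-1 0.09 -0.11 0 0 0 0;-1 0.14 -0.17 0 0 0 0;-1 0.19 -0.23 0 0 0 0;-1 0.23 -0.29 0 0 0 0;-1 0.25 -0.329 0 0 0 0;-1 0.25 -0.329 0 0 0 0;-1 0.25 -0.329 -0.06 0 0 0;-1 0.25 -0.329 -0.12 0 0 0;-1 0.25 -0.329 -0.16 0 0 0"
}}

```text
clock: 8.77
eef_pos: [0.5873, 0.0006, 0.1025]
tool_rot: [0.0, 1.0, 0.0, -0.004]
ft_force: [-0.1, 0.3, -2.5]
grip_width: 0.0243
grasp_force: 59.4
```

>>> {"op": "step_arm", "data": {
  "targets": "-1 0 0 -0.02 0 0 0;-1 0 0 -0.03 0 0 0;-1 0 0 -0.04 0 0 0;-1 0 0 -0.05 0 0 0;-1 0 0 -0.06 0 0 0;-1 0 0 -0.068 0 0 0;-1 0 0 -0.074 0 0 0;-1 0 0 -0.074 0 0 0;-1 0 0 -0.074 0 0 0"
}}

```text
clock: 9.52
eef_pos: [0.5904, 0.0005, 0.0705]
tool_rot: [0.0, 1.0, 0.0, 0.0]
ft_force: [0.4, -0.1, -2.3]
grip_width: 0.0235
grasp_force: 59.5
```

>>> {"op": "step_arm", "data": {
  "targets": "-1 0 0 -0.003 0 0 0;-1 0 0 -0.005 0 0 0;-1 0 0 -0.006 0 0 0;-1 0 0 -0.006 0 0 0"
}}

```text
clock: 9.85
eef_pos: [0.5904, 0.0005, 0.0674]
tool_rot: [0.0, 1.0, 0.0, 0.0]
ft_force: [-0.3, -0.1, -0.6]
grip_width: 0.0238
grasp_force: 59.5
```

>>> {"op": "step_arm", "data": {
  "targets": "-1 0 0 -0.002 0 0 0;-1 0 0 -0.003 0 0 0;-1 0 0 -0.003 0 0 0"
}}

```text
clock: 10.1
eef_pos: [0.5905, 0.0005, 0.0669]
tool_rot: [0.0, 1.0, -0.0, 0.0]
ft_force: [-2.3, 0.2, 5.4]
grip_width: 0.0244
grasp_force: 60.1
```

>>> {"op": "step_arm", "data": {
  "targets": "0.1 0 0 0 0 0 0;0.3 0 0 0 0 0 0;0.3 0 0 0 0 0 0;0.3 0 0 0 0 0 0;0.3 0 0 0.06 0 0 0;0.3 0 0 0.13 0 0 0;0.3 0 0 0.2 0 0 0;0.3 0 0 0.26 0 0 0;0.3 0 0 0.26 0 0 0"
}}

```text
clock: 10.85
eef_pos: [0.5943, 0.0005, 0.2034]
tool_rot: [0.0, 1.0, -0.0, 0.007]
ft_force: [0.6, -1.1, 1.1]
grip_width: 0.0556
grasp_force: 0.0
```

>>> {"op": "step_arm", "data": {
  "targets": "0.3 0 -0.07 0 0 0 0;0.3 0.01 -0.14 0 0 0 0;0.3 0.017 -0.21 0 0 0 0;0.3 0.017 -0.28 0 0 0 0;0.3 0.017 -0.34 0 0 0 0;0.3 0.017 -0.355 0 0 0 0;0.3 0.017 -0.355 0 0 0 0;0.3 0.017 -0.355 0 0 0 0;0.3 0.017 -0.355 0 0 0 0"
}}

```text
clock: 11.6
eef_pos: [0.5988, -0.1756, 0.1956]
tool_rot: [-0.0, 1.0, 0.0, -0.0]
ft_force: [-0.4, 0.4, 0.3]
grip_width: 0.0556
grasp_force: 0.0
```

```bash
python3 -c "
from h import *
knob('w5')"
```

```text
knob [318, 0, 40, 52, 1634] [ 0.4613 -0.1637  0.045 ]
knob [543, 199, 66, 47, 2225] [0.5967 0.0209 0.045 ]
knob [301, 203, 35, 41, 1137] [ 0.5978 -0.1767  0.045 ]
knob [471, 431, 19, 49, 513] [ 0.8164 -0.0289  0.045 ]
11.65 [ 0.59891733 -0.17534694  0.19569889] [-7.63736761e-04  9.99999658e-01  2.77919696e-04 -1.52140440e-04] [-0.285  0.507  0.303  1.367  0.    -0.287]
```

View pics/w5.png

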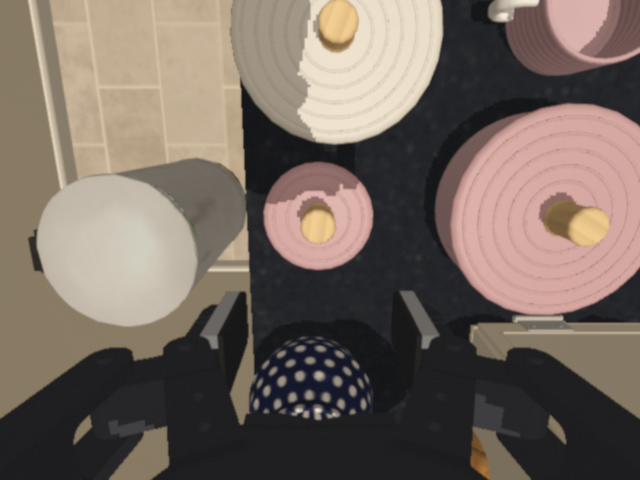

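The pink bowl lid looks level at (560,205). The small pink lid's knob is at (318,225), under the gripper, and the dotted pot behind is clear.

>>> {"op": "step_arm", "data": {
  "targets": "0.3 -0.002 -0.002 -0.08 0 0 0;0.3 -0.002 -0.002 -0.16 0 0 0;0.3 -0.002 -0.002 -0.24 0 0 0;0.3 -0.002 -0.002 -0.31 0 0 0;0.3 -0.002 -0.002 -0.337 0 0 0;0.3 -0.002 -0.002 -0.337 0 0 0;-1 -0.002 -0.002 -0.337 0 0 0;-1 -0.002 -0.002 -0.337 0 0 0;-1 -0.002 -0.002 -0.337 0 0 0;-1 -0.002 -0.002 -0.337 0 0 0"
}}

```text
clock: 12.48
eef_pos: [0.5998, -0.1779, 0.0298]
tool_rot: [-0.0, 1.0, -0.0, 0.002]
ft_force: [-0.1, 1.4, 2.7]
grip_width: 0.0242
grasp_force: 59.0
```

>>> {"op": "step_arm", "data": {
  "targets": "-1 0 0 0 0 0 0;-1 0 0 0.04 0 0 0;-1 0 0 0.1 0 0 0;-1 0 0 0.18 0 0 0;-1 0 0 0.26 0 0 0;-1 0 0 0.32 0 0 0;-1 0 0 0.32 0 0 0;-1 0 0 0.32 0 0 0;-1 0 0 0.32 0 0 0"
}}

```text
clock: 13.23
eef_pos: [0.5973, -0.178, 0.1869]
tool_rot: [0.0, 1.0, -0.0, -0.0]
ft_force: [-0.5, -0.5, -1.5]
grip_width: 0.0237
grasp_force: 59.3
```

>>> {"op": "step_arm", "data": {
  "targets": "-1 -0.05 0.06 0 0 0 0;-1 -0.1 0.12 0 0 0 0;-1 -0.15 0.18 0 0 0 0;-1 -0.2 0.24 0 0 0 0;-1 -0.25 0.3 0 0 0 0;-1 -0.29 0.36 0 0 0 0;-1 -0.307 0.38 0 0 0 0;-1 -0.307 0.38 0 0 0 0;-1 -0.307 0.38 -0.06 0 0 0;-1 -0.307 0.38 -0.12 0 0 0"
}}

```text
clock: 14.07
eef_pos: [0.4465, 0.0116, 0.1274]
tool_rot: [0.0, 1.0, -0.0, 0.002]
ft_force: [-0.5, -0.3, -1.6]
grip_width: 0.0242
grasp_force: 59.3
```

>>> {"op": "step_arm", "data": {
  "targets": "-1 0 0 -0.02 0 0 0;-1 0 0 -0.04 0 0 0;-1 0 0 -0.055 0 0 0;-1 0 0 -0.07 0 0 0;-1 0 0 -0.08 0 0 0;-1 0 0 -0.088 0 0 0;-1 0 0 -0.094 0 0 0;-1 0 0 -0.094 0 0 0;-1 0 0 -0.094 0 0 0"
}}

```text
clock: 14.82
eef_pos: [0.4446, 0.012, 0.0805]
tool_rot: [0.0, 1.0, -0.0, 0.0]
ft_force: [0.8, -0.9, -0.2]
grip_width: 0.0238
grasp_force: 59.3
```

>>> {"op": "step_arm", "data": {
  "targets": "-1 0 0 -0.003 0 0 0;-1 0 0 -0.005 0 0 0;-1 0 0 -0.006 0 0 0;-1 0 0 -0.006 0 0 0"
}}

```text
clock: 15.15
eef_pos: [0.4452, 0.0122, 0.0781]
tool_rot: [0.0, 1.0, 0.0, 0.001]
ft_force: [-0.5, 0.7, 4.0]
grip_width: 0.0241
grasp_force: 59.3
```

>>> {"op": "step_arm", "data": {
  "targets": "0.1 0 0 0 0 0 0;0.3 0 0 0 0 0 0;0.3 0 0 0 0 0 0;0.3 0 0 0 0 0 0;0.3 0 0 0.06 0 0 0;0.3 0 0 0.13 0 0 0;0.3 0 0 0.2 0 0 0;0.3 0 0 0.24 0 0 0;0.3 0 0 0.24 0 0 0"
}}

```text
clock: 15.9
eef_pos: [0.4475, 0.0121, 0.2021]
tool_rot: [0.0, 1.0, 0.0, 0.005]
ft_force: [0.4, -0.2, 0.2]
grip_width: 0.0554
grasp_force: 0.0
```

>>> {"op": "step_arm", "data": {
  "targets": "0.3 0 -0.07 0 0 0 0;0.3 0.01 -0.14 0 0 0 0;0.3 0.02 -0.21 0 0 0 0;0.3 0.03 -0.28 0 0 0 0;0.3 0.03 -0.34 0 0 0 0;0.3 0.03 -0.351 0 0 0 0;0.3 0.03 -0.351 0 0 0 0;0.3 0.03 -0.351 0 0 0 0;0.3 0.03 -0.351 0 0 0 0"
}}

```text
clock: 16.65
eef_pos: [0.4589, -0.1623, 0.1968]
tool_rot: [-0.0, 1.0, 0.0, -0.001]
ft_force: [0.2, 0.3, -0.5]
grip_width: 0.0557
grasp_force: 0.0
```

```bash
python3 -c "
from h import *
knob('w6')"
```

```text
knob [549, 193, 70, 49, 2462] [0.4524 0.0406 0.045 ]
knob [301, 203, 34, 40, 1068] [ 0.4583 -0.1633  0.045 ]
16.7 [ 0.45907154 -0.16214733  0.19697395] [-6.58400178e-04  9.99999647e-01  3.27012475e-04 -4.07462955e-04] [-0.34   0.234 -0.095  1.243  0.    -0.341]
```

View pics/w6.png

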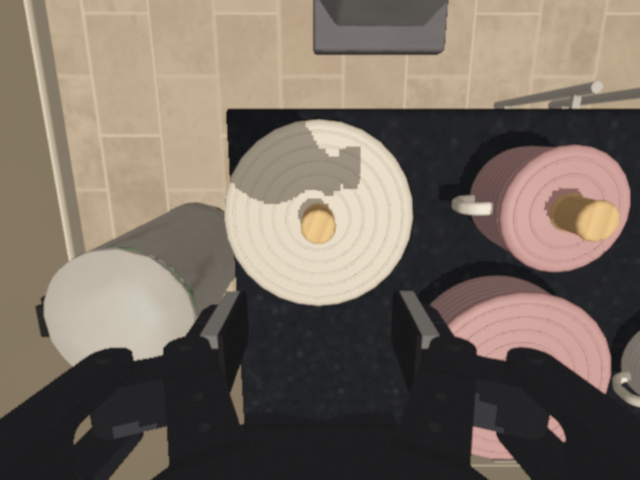

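The pink mug lid sits level at (565,208), and the cream lid's knob is at (318,226), under the gripper.

>>> {"op": "step_arm", "data": {
  "targets": "0.3 -0.001 -0.002 -0.08 0 0 0;0.3 -0.001 -0.002 -0.16 0 0 0;0.3 -0.001 -0.002 -0.24 0 0 0;0.3 -0.001 -0.002 -0.31 0 0 0;0.3 -0.001 -0.002 -0.337 0 0 0;0.3 -0.001 -0.002 -0.337 0 0 0;-1 -0.001 -0.002 -0.337 0 0 0;-1 -0.001 -0.002 -0.337 0 0 0;-1 -0.001 -0.002 -0.337 0 0 0;-1 -0.001 -0.002 -0.337 0 0 0"
}}

```text
clock: 17.53
eef_pos: [0.4607, -0.1645, 0.0309]
tool_rot: [-0.0, 1.0, -0.0, 0.002]
ft_force: [-0.4, 1.6, 5.1]
grip_width: 0.0237
grasp_force: 58.9
```

>>> {"op": "step_arm", "data": {
  "targets": "-1 0 0 0 0 0 0;-1 0 0 0.04 0 0 0;-1 0 0 0.1 0 0 0;-1 0 0 0.18 0 0 0;-1 0 0 0.26 0 0 0;-1 0 0 0.32 0 0 0;-1 0 0 0.32 0 0 0;-1 0 0 0.32 0 0 0;-1 0 0 0.32 0 0 0"
}}

```text
clock: 18.28
eef_pos: [0.4581, -0.1644, 0.1882]
tool_rot: [0.0, 1.0, 0.0, -0.0]
ft_force: [-1.2, -0.0, -2.8]
grip_width: 0.024
grasp_force: 59.4
```

>>> {"op": "step_arm", "data": {
  "targets": "-1 0.02 0.07 0 0 0 0;-1 0.04 0.14 0 0 0 0;-1 0.06 0.21 0 0 0 0;-1 0.08 0.28 0 0 0 0;-1 0.1 0.35 0 0 0 0;-1 0.12 0.42 0 0 0 0;-1 0.14 0.49 0 0 0 0;-1 0.16 0.56 0 0 0 0;-1 0.18 0.63 0 0 0 0;-1 0.18 0.66 0 0 0 0"
}}

```text
clock: 19.12
eef_pos: [0.5488, 0.1695, 0.1856]
tool_rot: [-0.002, 1.0, 0.0, -0.002]
ft_force: [0.7, -0.1, -2.1]
grip_width: 0.0238
grasp_force: 59.6
```

>>> {"op": "step_arm", "data": {
  "targets": "-1 0.02 0.07 0 0 0 0;-1 0.04 0.14 0 0 0 0;-1 0.06 0.21 0 0 0 0;-1 0.08 0.28 0 0 0 0;-1 0.082 0.308 0 0 0 0;-1 0.082 0.308 0 0 0 0;-1 0.082 0.308 0 0 0 0;-1 0.082 0.308 -0.06 0 0 0;-1 0.082 0.308 -0.12 0 0 0;-1 0.082 0.308 -0.12 0 0 0"
}}

```text
clock: 19.95
eef_pos: [0.5852, 0.3154, 0.1206]
tool_rot: [0.001, 1.0, -0.004, -0.007]
ft_force: [-2.0, -1.0, -4.6]
grip_width: 0.0238
grasp_force: 59.7
```

>>> {"op": "step_arm", "data": {
  "targets": "-1 0 0 0 0 0 0;-1 0 0 0 0 0 0;-1 0 0 -0.01 0 0 0;-1 0 0 -0.02 0 0 0;-1 0 0 -0.03 0 0 0;-1 0 0 -0.03 0 0 0;-1 0 0 -0.03 0 0 0"
}}

```text
clock: 20.53
eef_pos: [0.5896, 0.3195, 0.1136]
tool_rot: [0.0, 1.0, -0.0, -0.0]
ft_force: [-0.1, -0.1, -1.7]
grip_width: 0.024
grasp_force: 59.8
```

>>> {"op": "step_arm", "data": {
  "targets": "-1 0 0 -0.015 0 0 0;-1 0 0 -0.03 0 0 0;-1 0 0 -0.045 0 0 0;-1 0 0 -0.055 0 0 0;-1 0 0 -0.064 0 0 0;-1 0 0 -0.07 0 0 0;-1 0 0 -0.073 0 0 0;-1 0 0 -0.073 0 0 0;-1 0 0 -0.073 0 0 0"
}}

```text
clock: 21.28
eef_pos: [0.59, 0.3196, 0.0775]
tool_rot: [0.0, 1.0, 0.0, 0.0]
ft_force: [0.1, -0.1, -2.5]
grip_width: 0.0238
grasp_force: 59.8
```

>>> {"op": "step_arm", "data": {
  "targets": "-1 0 0 -0.003 0 0 0;-1 0 0 -0.005 0 0 0;-1 0 0 -0.005 0 0 0"
}}

```text
clock: 21.53
eef_pos: [0.59, 0.3197, 0.075]
tool_rot: [0.0, 1.0, 0.0, 0.0]
ft_force: [-0.1, 0.7, -1.7]
grip_width: 0.024
grasp_force: 59.8
```

>>> {"op": "step_arm", "data": {
  "targets": "-1 0 0 -0.002 0 0 0;-1 0 0 -0.003 0 0 0;-1 0 0 -0.003 0 0 0"
}}

```text
clock: 21.78
eef_pos: [0.5901, 0.3197, 0.0749]
tool_rot: [0.0, 1.0, 0.0, 0.001]
ft_force: [-2.2, -0.5, 5.3]
grip_width: 0.0237
grasp_force: 60.4
```

Home. Release, rise, and back away clear of the work for a check.

>>> {"op": "step_arm", "data": {
  "targets": "0.1 0 0 0 0 0 0;0.3 0 0 0 0 0 0;0.3 0 0 0 0 0 0;0.3 0 0 0 0 0 0;0.3 0 0 0.06 0 0 0;0.3 0 0 0.13 0 0 0;0.3 0 0 0.2 0 0 0;0.3 0 0 0.27 0 0 0;0.3 0 0 0.3 0 0 0;0.3 0 0 0.3 0 0 0"
}}

```text
clock: 22.62
eef_pos: [0.5922, 0.3208, 0.2294]
tool_rot: [0.0, 1.0, 0.003, 0.005]
ft_force: [-0.6, 0.4, -0.2]
grip_width: 0.0557
grasp_force: 0.0
```

>>> {"op": "step_arm", "data": {
  "targets": "0.3 -0.06 -0.01 0 0 0 0;0.3 -0.12 -0.01 0 0 0 0;0.3 -0.18 -0.01 0 0 0 0;0.3 -0.24 -0.01 0 0 0 0;0.3 -0.3 -0.01 0 0 0 0;0.3 -0.36 -0.01 0 0 0 0;0.3 -0.42 -0.01 0 0 0 0;0.3 -0.42 -0.01 0 0 0 0;0.3 -0.42 -0.01 0 0 0 0;0.3 -0.42 -0.01 0 0 0 0"
}}

```text
clock: 23.45
eef_pos: [0.3801, 0.3147, 0.2229]
tool_rot: [0.0, 1.0, -0.0, 0.0]
ft_force: [1.0, -0.6, 0.4]
grip_width: 0.0552
grasp_force: 0.0
```

```bash
python3 -c "
from h import *
t=bot.camera('top')[150:300,180:520,::-1]; s=bot.camera('scene')[180:360,180:520,::-1]
cv2.imwrite('pics/end.png',cv2.resize(np.vstack([t,s]),None,fx=1.75,fy=1.75)); print(bot.get_obs()['eef_pos'])"
```

```text
[0.38085166 0.31467161 0.22293683]
```

View pics/end.png

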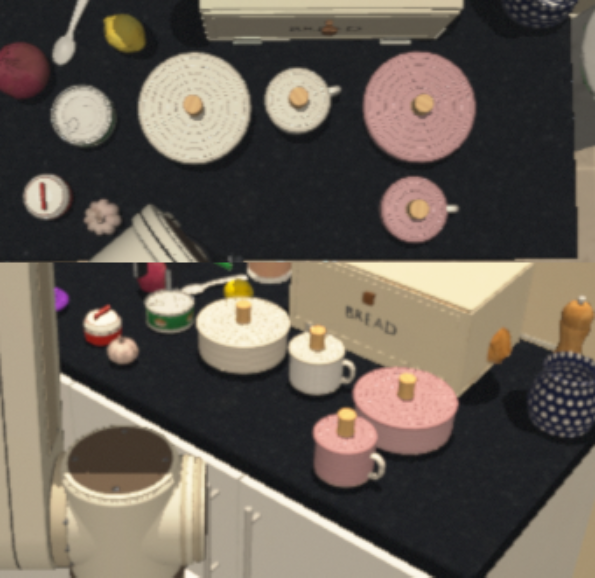

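Both views show all four lids seated level on their own vessels, with the timer and tin where they were.

```bash
python3 -c "
from workcell import bot
print(bot.job_done())"
```

```text
the job is handed in; nothing more can be done
None
```

All four lids are on their matching bowls and mugs, and the job is handed in at about 24 s on the robot clock; the last pictures show them level and the timer and tin unmoved, but no verdict came back.

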